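# Straighten the row of cups against the serving rail

### The arm

A 7-joint arm with a two-finger parallel gripper is mounted at the origin on the work surface. World frame = base frame: x ahead of the robot, y to its left, z up, the work surface at z = 0. Lengths are in m, angles in rad, forces in N, time in s.
With the tool pointing down it reaches from about 0.4 to 0.85 m from the base axis. Payload 10.4 kg.
Tool frame: the origin (TCP) lies at the very end of the fingers, on their centre line; the grasp point (between the pads) lies 19 mm behind it; z points along the fingers, y is the line along which they close (so a half turn about z gives the same grasp; the last joint's range is limited). The gripper opens to 87 mm and grips with 3 to 60 N. Pads are 19 mm wide; open, the fingers measure 117 mm over their backs; the gripper's body (75 mm by 190 mm) begins 51 mm behind the grasp point.
Start: joints at [1.322, 0.332, -0.065, 1.46, 0.022, 1.35, -0.088], TCP at [0.14, -0.609, 0.223] pointing down, gripper open.
Joint ranges: [-2.6, 2.6], [-0.5, 2.12], [-1.47, 1.34], [0.16, 2.42], [-1.27, 4.41], [0.06, 2.06], [-2.6, 2.6]. Speed limits (rad/s): [2.22, 2.22, 2.79, 2.79, 3.14, 3.14, 3.14].

### API

Orientations are given as a unit quaternion [x, y, z, w].
In Python, from bench import * gives the robot as it stands.
- The arm moves only by the tool step_arm, never from a script. Its arguments are lists of equal length, an entry for each row: "delta_pos": the shift along the world's x, y, z in units of 25 mm (1.0 is 25 mm), a list of three; "turn": the turn about the world's z in units of 0.12 rad (1.0 is 0.12 rad). In form: {"delta_pos": [[tx, ty, tz], ...], "turn": [turn, ...]}. A call has 1 to 12 rows; each row shifts and turns the commanded pose from where the row before left it; what a row does not reach is not made up. A row lasts 1/10 s, in which the tool goes at most 50 mm and 8.59 degrees, less where a joint would pass 70% of its speed; a pose out of reach is approached as far as the arm can. A call with a number of a shift or a turn outside -1 to 1 is refused whole. A call with a gripper value outside its range is refused whole. "grip" is the closure, from 0 (fully open) to 1 (shut), set as the call begins (left out, the last holds). The fingers move at their own pace and stop on an object; "newtons" is the grip in N (left out, the last holds). Time passes only in rows, so rows that do not move let the fingers close. It gives the time, the measured TCP pose, the force, the opening and the grip force at its end, in the units of the state.
- read_state(): the state, without advancing time (a new reading comes with each control period).
- camera(name): name is "side" or "top" or "wrist"; returns a dict with "image" (480x640x3 uint8, red, green, blue), "z_map" (480x640 float32, m along the optical axis (not along the pixel's ray), 0 where there is no reading), "mtx" (3x3 intrinsics, pixels), "dist" ([k1, k2, p1, p2, k3] as OpenCV has them; the pictures are not rectified), "view" (4x4, takes a point from world to camera coordinates). Camera axes: x right, y up, looking along -z (the intrinsics and any distortion apply to the point x, -y, -z); pixel columns grow to the right and rows downward; lengths in m; the calibration is good to about 2 mm. A picture is of the moment at which its call begins.
- close_job(): hands the job in; it is judged then, once.
The state is a dict: "time": time; "joint_positions": joint angles; "joint_vel": joint speeds; "joint_torque": joint torques, N m; "ee_pos": TCP position; "eef_rot": TCP orientation; "ft_force": force on the tool from outside, world axes, zero at the start; "torque": the same for the moment, N m; "width": finger opening in m; "grip_force": force on a finger pad.
Only numpy, scipy, OpenCV 4.12 (cv2) and the standard library are available. Lean on these libraries where they do the work, as an engineer would, in place of code of your own. Each camera call takes 0.05 s, during which the arm holds its last target. There are 200 camera calls.

### The job

Pick up the wooden straightedge by its grip and use its long edge to push the four clay cups together up to the serving rail, until all four stand in one straight line touching it and the row is held pressed firmly against it for a moment, with some 3 to 6 N in all; never press the rail with more than 8 N. Then lay the straightedge back flat on the rubber mat, lengthwise and wholly on it, and let go. Do not touch the cups with the hand, do not tip them, and leave the bottle, jar and napkin holder where they are.

Things in the scene. Friction and masses are not known exactly. Their poses are not given: they have to be found in the camera images.
- cup0: Clay cup without a handle, standing upright, 72 mm outside diameter, 80 mm high, 0.15 to 0.45 kg (part filled). Origin: centre of its underside. One of four equal cups in a loose row in front of the rail, the rightmost (towards -y).
- cup1: Clay cup without a handle, standing upright, 72 mm outside diameter, 80 mm high, 0.15 to 0.45 kg (part filled). Origin: centre of its underside. One of four equal cups in a loose row in front of the rail, second from the right.
- cup2: Clay cup without a handle, standing upright, 72 mm outside diameter, 80 mm high, 0.15 to 0.45 kg (part filled). Origin: centre of its underside. One of four equal cups in a loose row in front of the rail, third from the right.
- cup3: Clay cup without a handle, standing upright, 72 mm outside diameter, 80 mm high, 0.15 to 0.45 kg (part filled). Origin: centre of its underside. One of four equal cups in a loose row in front of the rail, the leftmost (towards +y).
- rail: Low rigid wooden rail fixed beyond the cups, 400 x 22 mm, 36 mm high. Origin: middle of the foot of its near face (towards the cups); y along that face, x away from the cups: a cup touching it has x = -36 mm here. The cups start 18 to 55 mm short of it. Press it with 3 to 6 N, never over 8 N. Sliding the cups takes 1.5 to 12 N, and the counter still takes part of the push once they touch.
- straightedge: Wooden board lying flat on the mat: 340 mm long (its y axis), 90 mm wide (x), 16 mm thick, long edges straight, 0.3 kg, with an upright round grip (26 mm diameter) at its centre that ends 78 mm above the underside. Origin: centre of the underside. Take the grip from above with any hand yaw; it can turn a little between the fingers when the board is loaded at one end.
- mat: Black rubber mat fixed on the counter to the left of the row, 400 mm (its x axis) by 150 mm (its y axis), 4 mm thick, its long side pointing roughly away from the robot. Origin: centre of its underside. The straightedge's place.
- sauce: Sauce bottle, 60 mm diameter, 170 mm high, standing beyond the rail; origin at its base. Leave alone.
- jar: Glass jar with steel lid, 72 mm diameter, 100 mm high, at the right of the work; origin at its base. Leave alone.
- napkins: Square steel napkin holder 100 x 100 x 57 mm, right of the row; origin at its base. Leave alone.

How it is judged:
On the way:
1. all four cups stand within 2 mm of touching the rail and the row is pressed against it with over 2 N in all, the straightedge in hand (x of each of cup0, cup1, cup2, cup3 in the frame of rail above -0.038 m and contact force between rail and anything else above 2 N and contact force between the fingers and straightedge above 2 N), for 0.2 s.
At the end, for the whole second after the job is handed in: All four cups upright at rest within 2 mm of touching the rail, centres within 190 mm of its middle; the straightedge flat at rest on the mat, its centre within 35 mm along and 30 mm across of the mat's centre, its length within 0.15 rad of the mat's length (x of cup0 in the frame of rail between -0.038 and 0 m and y of cup0 in the frame of rail between -0.19 and 0.19 m and angle between each of cup0, cup1, cup2, cup3, straightedge's own z axis and vertical below 0.05 rad and height (world z) of each of cup0, cup1, cup2, cup3 below 0.004 m and linear speed of each of cup0, cup1, cup2, cup3, straightedge below 0.01 m/s and x of cup1 in the frame of rail between -0.038 and 0 m and y of cup1 in the frame of rail between -0.19 and 0.19 m and x of cup2 in the frame of rail between -0.038 and 0 m and y of cup2 in the frame of rail between -0.19 and 0.19 m and x of cup3 in the frame of rail between -0.038 and 0 m and y of cup3 in the frame of rail between -0.19 and 0.19 m and y of straightedge in the frame of mat between -0.03 and 0.03 m and x of straightedge in the frame of mat between -0.035 and 0.035 m and angle between the y axis of straightedge and the x axis of mat, either way round below 0.15 rad and z of straightedge in the frame of mat below 0.007 m).
It fails at once if more than 8 N on the rail (contact force between rail and anything else above 8 N).
It fails at once if a cup touched by the hand or arm instead of the straightedge (contact force between any of cup0, cup1, cup2, cup3 and the fingers above 0.5 N or contact force between any of cup0, cup1, cup2, cup3 and the arm above 0.5 N).
It fails at once if a cup tipped (angle between any of cup0, cup1, cup2, cup3's own z axis and vertical above 0.3 rad).
It fails at once if bottle, jar or napkin holder shifted by more than 10 mm (distance of any of sauce, jar, napkins from where it was at the start of the episode above 0.01 m).
It also fails if it takes over 72 s, if anything falls off the work surface, if the arm or the gripper's body presses on something with over 40 N, if the wrist force passes 120 N, or if a joint passes its speed limit or range.

## Working session

There is one attempt and no reset: what is moved stays moved. The work goes in short steps, Python scripts to look and compute and a tool call to move; the robot and the scene stay as the last step left them, time stands still between calls to the robot, and variables do not carry over. Pictures are saved under pics/ and viewed, at most 10 in all, crops included, and the job is handed in when it is done.

Besides the shell and the picture viewer there is one more tool, called after "Emit:" in YAML: its name, and indented under it one key for each argument. step_arm: Moves the arm, as the interface text tells. Shifts and turns lie within -1 to 1; 1 stands for 25 mm of shift or 0.12 rad of turn. Its arguments: {"type":"object","properties":{"delta_pos":{"type":"array"},"turn":{"type":"array"},"grip":{"type":"number"},"newtons":{"type":"number"}},"required":["delta_pos","turn"]}

```bash
mkdir -p pics
cat > h.py <<'E'
from bench import *
import numpy as np, cv2
def world(c,u,v,z=None):
    """pixels -> world; with depth map (z None) or plane height z"""
    p=cv2.undistortPoints(np.array([[[u,v]]],float),c["mtx"],np.array(c["dist"]))[0,0]
    T=np.linalg.inv(c["view"]); d=np.array([p[0],-p[1],-1.0])
    if z is None: return T[:3,:3]@(d*c["z_map"][int(round(v)),int(round(u))])+T[:3,3]
    w=T[:3,:3]@d; o=T[:3,3]; return o+w*(z-o[2])/w[2]
def cloud(c):
    v,u=np.mgrid[0:480,0:640]; 
    p=cv2.undistortPoints(np.stack([u.ravel(),v.ravel()],1).astype(float)[:,None],c["mtx"],np.array(c["dist"]))[:,0]
    T=np.linalg.inv(c["view"]); z=c["z_map"].ravel()[:,None]
    P=np.concatenate([p[:,:1],-p[:,1:],-np.ones((len(p),1))],1)*z
    P=P@T[:3,:3].T+T[:3,3]; P[z[:,0]==0]=np.nan
    return P.reshape(480,640,3)
E
python3 - <<'E'
from h import *
s=read_state(); print(s)
for n in("top","side"):
    c=camera(n); cv2.imwrite(f"pics/{n}0.png",c["image"][...,::-1]); np.save(f"{n}0.npy",c,allow_pickle=True)
    print(n,np.linalg.inv(c["view"])[:3,3])
E
```

```text
{'time': 0.0, 'joint_positions': array([ 1.32238189,  0.33290375, -0.06472809,  1.46097721,  0.02162588,
        1.34988616, -0.08848322]), 'joint_vel': array([ 0.0004189 ,  0.00041892,  0.00163144,  0.00070623,  0.001947  ,
        0.00121657, -0.00039551]), 'joint_torque': array([-7.08569914e-04, -6.23262906e+01,  2.42872996e-02, -3.89899814e+01,
       -6.12156163e-02,  3.97146447e-02,  9.48842080e-05]), 'ee_pos': array([ 0.13984916, -0.60874138,  0.22171697]), 'eef_rot': array([ 9.93628490e-01,  1.12702608e-01, -1.25224695e-04, -7.28178497e-04]), 'ft_force': array([ 1.11342409, -0.80705899, -0.53588581]), 'torque': array([ 0.01665441, -0.04205219,  0.02315408]), 'grip_force': 0.0, 'width': 0.08743184846836179}
top [ 0.48109217 -0.06661754  1.38422443]
side [0.01854879 0.84481813 0.671318  ]
```

View pics/top0.png

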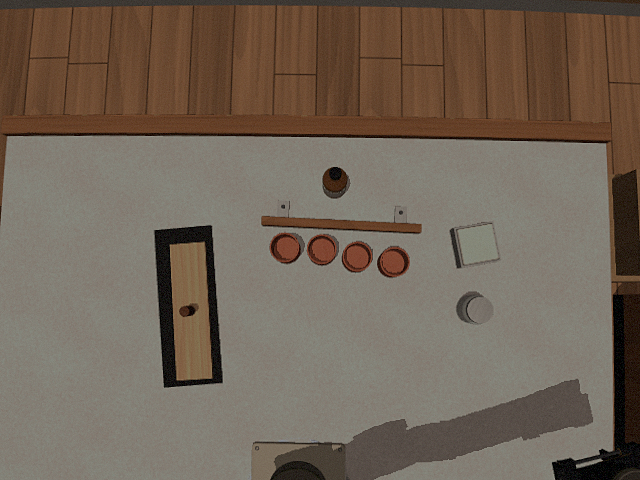

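View pics/side0.png

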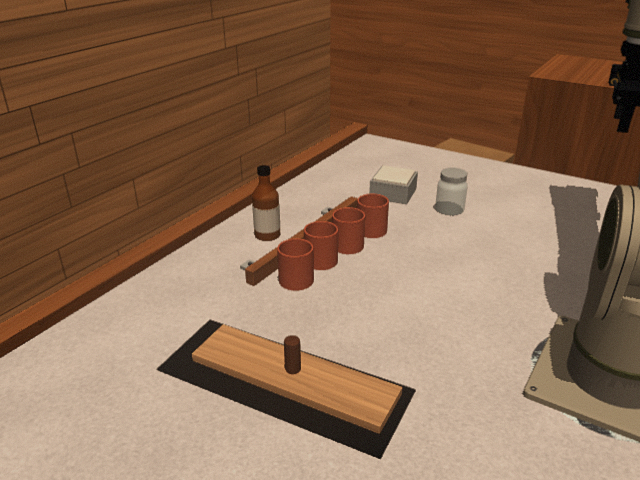

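The top view shows the rail at about (262–421, 217–233), and the cup rims near (286,248), (322,249), (357,257) and (394,262). The mat is at (155–222, 226–386), with the board's grip near (188,311). The side view agrees with this.

Run:
```python
from h import *
c=np.load("top0.npy",allow_pickle=True).item(); im=c["image"]; P=cloud(c); Z=P[...,2]
v,u=np.mgrid[0:480,0:640]
def rect(m,name,z):
    m=cv2.morphologyEx(m.astype(np.uint8),cv2.MORPH_OPEN,np.ones((3,3)))
    k=max(cv2.findContours(m,0,1)[0],key=cv2.contourArea)
    w=np.array([world(c,*q[0],z)[:2] for q in k],np.float32)
    (ce,sz,a)=cv2.minAreaRect(w); print(name,np.round(ce,4),np.round(sz,4),round(a,2))
box=lambda a,b,cc,d:(u>=a)&(u<=b)&(v>=cc)&(v<=d)
V=im.max(2)
rect(box(145,235,215,395)&(V<50),"mat",.004)
rect(box(160,220,235,385)&(V>90),"board",.020)
g=box(255,430,205,236); R=im.astype(int)
rect(g&(Z>.028)&(Z<.045)&(R[...,0]-R[...,2]>25),"rail",.036)
for nm,cu,cv_ in(("cup3",286,248),("cup2",322,249),("cup1",357,257),("cup0",394,262)):
    m=((u-cu)**2+(v-cv_)**2<20**2)&(Z>.070)&(Z<.09)
    p=P[m][:,:2].astype(np.float32); ce,r=cv2.minEnclosingCircle(p); print(nm,np.round(ce,4),round(r,4),m.sum(),np.round(np.median(Z[m]),4))
m=box(175,205,295,325)&(Z>.06); print("grip",P[m].mean(0),m.sum(),np.ptp(P[m],0))
for nm,a in(("mat",(160,232)),("board",(200,360)),("table",(250,320))): print(nm,Z[a[1],a[0]])
m=box(440,510,210,280)&(Z>.045);print("nap",P[m].min(0),P[m].max(0))
m=box(310,360,150,205)&(Z>.03);print("sauce",P[m].min(0),P[m].max(0))
```

```text
mat [0.4497 0.2863] [0.3987 0.1482] 5.52
board [0.437  0.2747] [0.3397 0.0905] 4.8
rail [ 0.6575 -0.0982] [0.3995 0.0219] 87.96
cup3 [0.594  0.0385] 0.0361 166 0.0797
cup2 [ 0.5909 -0.0507] 0.036 165 0.0806
cup1 [ 0.5744 -0.1363] 0.0359 165 0.0804
cup0 [ 0.5628 -0.2264] 0.0362 181 0.0805
grip [0.43833518 0.27218866 0.08080915] 113 [0.02384435 0.02621354 0.02974381]
mat 0.0045543344912055694
board 0.024137716305528745
table -0.0033169155469785494
nap [ 0.55377092 -0.49222609  0.04506193] [ 0.66949285 -0.37375087  0.06732961]
sauce [ 0.72605416 -0.10986444  0.0300566 ] [ 0.78489716 -0.04988001  0.17733163]
```

Sizes agree with the given dimensions. The rail's y axis is at 87.96°, and its face middle is at about (0.6465, -0.0978). The board is at (0.437, 0.274), 4.8°. I'll move around the base to above the grip.

Emit:
step_arm:
  delta_pos:
    - [0.8,0.8,0]
    - [0.8,0.8,0]
    - [0.8,0.8,0]
    - [0.8,0.8,0]
    - [0.8,0.8,0]
    - [0.8,0.8,0]
    - [0.8,0.8,0]
    - [0.8,0.8,0]
    - [0.8,0.8,0]
    - [0.8,0.8,0]
    - [0.8,0.8,0]
    - [0.8,0.8,0]
  turn: [0,0,0,0,0,0,0,0,0,0,0,0]
  grip: 0

```text
time: 1.3
ee_pos: [0.3805, -0.3681, 0.2223]
eef_rot: [0.994, 0.113, -0.0, -0.0]
ft_force: [0.3, -0.2, 0.1]
width: 0.0867
grip_force: 0.0
```

Emit:
step_arm:
  delta_pos:
    - [0.25,1,0]
    - [0.25,1,0]
    - [0.25,1,0]
    - [0.25,1,0]
    - [0.25,1,0]
    - [0.25,1,0]
    - [0.25,1,0]
    - [0.25,1,0]
    - [0.25,1,0]
    - [0.25,1,0]
    - [0.25,1,0]
    - [0.25,1,0]
  turn: [0,0,0,0,0,0,0,0,0,0,0,0]

```text
time: 2.5
ee_pos: [0.4549, -0.0681, 0.2224]
eef_rot: [0.994, 0.113, -0.0, 0.0]
ft_force: [0.2, 0.3, -0.7]
width: 0.0874
grip_force: 0.0
```

Emit:
step_arm:
  delta_pos:
    - [-0.06,1,0]
    - [-0.06,1,0]
    - [-0.06,1,0]
    - [-0.06,1,0]
    - [-0.06,1,0]
    - [-0.06,1,0]
    - [-0.06,1,0]
    - [-0.06,1,0]
    - [-0.06,1,0]
    - [-0.06,1,0]
    - [-0.06,1,0]
    - [-0.06,1,0]
  turn: [0,0,0,0,0,0,0,0,0,0,0,0]

```text
time: 3.7
ee_pos: [0.4367, 0.2316, 0.2224]
eef_rot: [0.994, 0.113, -0.0, 0.0]
ft_force: [-0.3, -0.2, -0.0]
width: 0.0872
grip_force: 0.0
```

Emit:
step_arm:
  delta_pos:
    - [0,0.8,0]
    - [0,0.8,0]
    - [0,0,-0.8]
    - [0,0,-0.8]
    - [0,0,-0.8]
    - [0,0,-0.8]
    - [0,0,0]
    - [0,0,0]
  turn: [0,0,0,0,0,0,0,0]

```text
time: 4.5
ee_pos: [0.4368, 0.2709, 0.1428]
eef_rot: [0.994, 0.113, -0.0, -0.0]
ft_force: [0.1, -0.3, 0.4]
width: 0.0868
grip_force: 0.0
```

Run:
```python
from h import *
s=read_state(); print(s['ee_pos'],s['eef_rot'],s['joint_positions'],s['ft_force'])
c=camera("wrist"); cv2.imwrite("pics/w1.png",c["image"][...,::-1])
P=cloud(c);Z=P[...,2]
m=(Z>.068)&(Z<.092)&(np.hypot(P[...,0]-.438,P[...,1]-.273)<.03); print(m.sum(),P[m].mean(0) if m.any() else 0, np.ptp(P[m],0) if m.any() else 0)
```

```text
[0.43679992 0.27090514 0.14284968] [ 9.93621481e-01  1.12766381e-01 -3.08853452e-04 -5.01401352e-06] [ 0.17705183  0.27107446 -0.92514827  1.8147766   0.23385563  1.17161078
 -2.16734494] [ 0.05583175 -0.26225717  0.40333246]
1726 [0.44089783 0.2760249  0.08214716] [0.0251408  0.02561242 0.01721987]
```

View pics/w1.png

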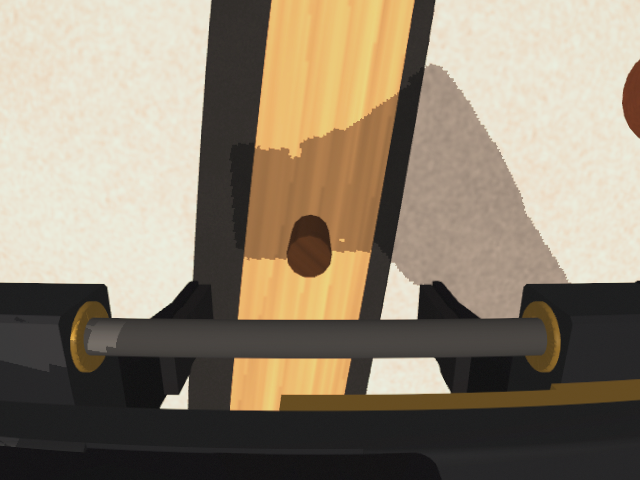

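The wrist view shows the grip's top at (309,257), between the open fingers. Grip at about (0.439, 0.274). Next I'll descend to TCP z 0.030 and close.

Emit:
step_arm:
  delta_pos:
    - [0.08,0.12,0]
    - [0,0,-0.8]
    - [0,0,-0.8]
    - [0,0,-0.8]
    - [0,0,-0.8]
    - [0,0,-0.8]
    - [0,0,-0.5]
    - [0,0,0]
    - [0,0,0]
  turn: [0,0,0,0,0,0,0,0,0]

```text
time: 5.45
ee_pos: [0.4394, 0.2743, 0.0309]
eef_rot: [0.994, 0.113, 0.0, -0.0]
ft_force: [-0.7, -0.0, 0.2]
width: 0.0869
grip_force: 0.0
```

Emit:
step_arm:
  delta_pos:
    - [0,0,0]
    - [0,0,0]
    - [0,0,0]
    - [0,0,0]
    - [0,0,0]
    - [0,0,0]
    - [0,0,0]
    - [0,0,0]
    - [0,0,0]
    - [0,0,0]
  turn: [0,0,0,0,0,0,0,0,0,0]
  grip: 1
  newtons: 55

```text
time: 6.45
ee_pos: [0.4389, 0.274, 0.0301]
eef_rot: [0.994, 0.113, -0.0, -0.0]
ft_force: [-0.5, 1.3, -0.5]
width: 0.0253
grip_force: 55.0
```

Emit:
step_arm:
  delta_pos:
    - [0,0,0.4]
    - [0,0,0.8]
    - [0,0,0.8]
    - [0,0,0.8]
    - [0,0,0.8]
    - [0,0,0.4]
    - [0,0,0]
    - [0,0,0]
  turn: [0,0,0,0,0,0,0,0]

```text
time: 7.25
ee_pos: [0.4387, 0.2735, 0.1295]
eef_rot: [0.994, 0.113, -0.0, 0.0]
ft_force: [-0.2, -0.4, -2.8]
width: 0.0253
grip_force: 55.0
```

Emit:
step_arm:
  delta_pos:
    - [0.1,-1,0]
    - [0.1,-1,0]
    - [0.1,-1,0]
    - [0.1,-1,0]
    - [0.1,-1,0]
    - [0.1,-1,0]
    - [0.1,-1,0]
    - [0.1,-1,0]
    - [0.1,-1,0]
    - [0.1,-1,0]
    - [0.1,-1,0]
    - [0,-1,0]
  turn: [1,1,1,1,1,1,1,1,1,1,1,1]

```text
time: 8.45
ee_pos: [0.4659, -0.0272, 0.129]
eef_rot: [0.671, 0.742, -0.0, -0.001]
ft_force: [-0.7, 0.4, -3.4]
width: 0.0251
grip_force: 55.0
```

Emit:
step_arm:
  delta_pos:
    - [0,-1,0]
    - [0,-1,0]
    - [0,-0.6,0]
    - [0,0,0]
    - [0,0,0]
  turn: [0,0.09,0,0,0]

```text
time: 8.95
ee_pos: [0.4662, -0.0903, 0.1296]
eef_rot: [0.669, 0.743, 0.0, -0.001]
ft_force: [0.6, 0.2, -2.4]
width: 0.025
grip_force: 55.0
```

Run:
```python
from h import *
s=read_state(); print(s['ee_pos'],s['eef_rot'],s['joint_positions'],s['ft_force'],s['torque'])
c=camera("top"); cv2.imwrite("pics/t2.png",c["image"][150:400,130:520,::-1].repeat(2,0).repeat(2,1))
np.save("t2.npy",c,allow_pickle=True)
```

```text
[ 0.46623159 -0.09034043  0.12961647] [ 6.68752165e-01  7.43485167e-01  1.77815604e-04 -5.63632608e-04] [ 0.96313932  0.17730889 -0.92464219  1.92236414  0.15620736  1.11724604
  0.08285942] [ 0.55888379  0.2187905  -2.37320602] [ 0.01616188 -0.12242282 -0.01767359]
```

View pics/t2.png

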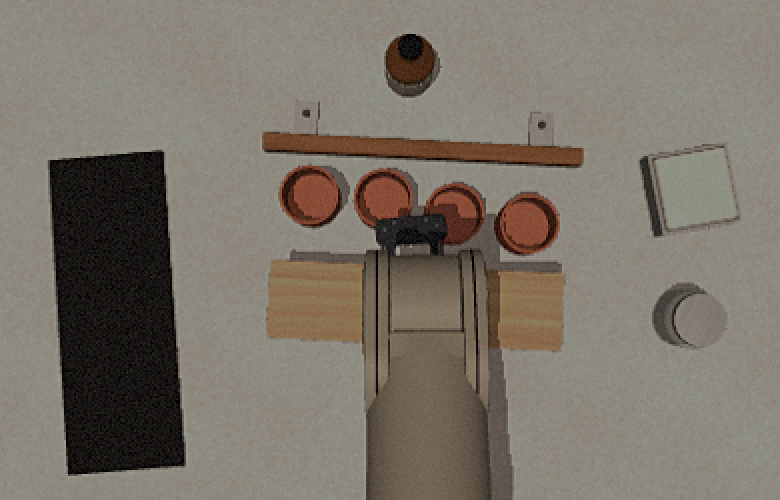

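The crop shows the board's two ends, left at (270–362, 260–342) and right at (488–563, 268–350), nearly parallel to the rail. The camera bracket overhangs the cups at (412,230).

Run:
```python
from h import *
c=np.load("t2.npy",allow_pickle=True).item(); P=cloud(c);Z=P[...,2]
v,u=np.mgrid[0:480,0:640]; im=c["image"].astype(int)
m=(u>255)&(u<420)&(v>275)&(v<330)&(Z>.108)&(Z<.135)&(im[...,0]-im[...,2]>25)&(im[...,0]>90)
print(m.sum(),np.median(Z[m&(u<310)]),np.median(Z[m&(u>372)]))
k=np.argwhere(m)
w=np.array([world(c,b,a,.1196)[:2] for a,b in k],np.float32)
print(cv2.minAreaRect(w)); 
t=np.array([.0356,.9994]);n=np.array([.9994,-.0356]);O=np.array([.6465,-.0978])
r=np.c_[(w-O)@n,(w-O)@t]
for lo,hi in((-.2,-.1),(.08,.2)):
    q=r[(r[:,1]>lo)&(r[:,1]<hi)]; b=np.round(q[:,1]/.002)
    f=[q[b==i,0].max() for i in np.unique(b)]; g=[q[b==i,0].min() for i in np.unique(b)]
    print(np.median(f),np.median(g),q[:,1].min(),q[:,1].max())
s=(np.load("top0.npy",allow_pickle=True).item())
br=(u>318)&(u<353)&(v>256)&(v<275); print("bracket z",np.nanpercentile(Z[br],[5,25,50,75]))
```

```text
3116 0.1203662988435259 0.12009340094216858
((0.46413180232048035, -0.09029068052768707), (0.34060904383659363, 0.08986325562000275), 88.09555053710938)
-0.13872155834236616 -0.22376901464858528 -0.1693186836696434 -0.10002561910517693
-0.13920431462438282 -0.22601603937247272 0.0800093060002458 0.17135522136471984
bracket z [0.00202332 0.2394485  0.24222452 0.2439528 ]
```

Emit:
step_arm:
  delta_pos:
    - [0,0,-0.8]
    - [0,0,-0.8]
    - [0,0,-0.8]
    - [0,0,-0.8]
    - [0,0,-0.6]
    - [0,0,0]
    - [0,0,0]
    - [0,0,0]
  turn: [0,0,0,0,0,0,0,0]

```text
time: 9.8
ee_pos: [0.4672, -0.091, 0.036]
eef_rot: [0.669, 0.744, 0.0, 0.001]
ft_force: [-0.1, -0.5, -3.9]
width: 0.0251
grip_force: 55.0
```

Run:
```python
from h import *
c=camera("side"); cv2.imwrite("pics/s3.png",c["image"][100:350,180:580,::-1].repeat(2,0).repeat(2,1))
s=read_state();print(s['ee_pos'],s['ft_force'],s['torque'])
```

```text
[ 0.46717318 -0.09118504  0.03601727] [ 0.10302701 -0.03675919 -2.63004059] [-0.0426959  -0.07073968 -0.02590215]
```

View pics/s3.png

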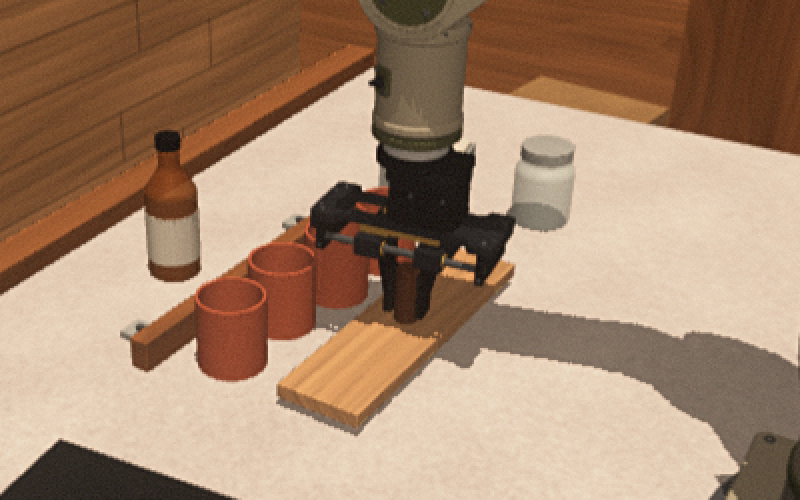

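The board hovers level in front of the cups. The gripper body's left end at (335,215) overlaps a cup in the image, so I'll check its height from depth.

Run:
```python
from h import *
c=camera("side");P=cloud(c);Z=P[...,2];v,u=np.mgrid[0:480,0:640];V=c["image"].max(2)
m=(u>334)&(u<372)&(v>188)&(v<226)&(V<60)&(P[...,1]>-.14)&(P[...,0]<.6)
print(m.sum(),np.nanpercentile(P[m],[1,5,50,99],axis=0).round(3))
```

```text
735 [[ 0.483 -0.111  0.108]
 [ 0.488 -0.106  0.112]
 [ 0.533 -0.061  0.142]
 [ 0.558 -0.042  0.15 ]]
```

Emit:
step_arm:
  delta_pos:
    - [0.3,-0.01,0]
    - [0.25,-0.01,0]
    - [0,0,0]
    - [0,0,0]
  turn: [0,0,0,0]

```text
time: 10.3
ee_pos: [0.4804, -0.0915, 0.035]
eef_rot: [0.669, 0.744, 0.0, -0.0]
ft_force: [-0.4, 0.4, -3.3]
width: 0.0252
grip_force: 55.0
```

Emit:
step_arm:
  delta_pos:
    - [0.1,-0.004,0]
    - [0.1,-0.004,0]
    - [0.1,-0.004,0]
    - [0.1,-0.004,0]
    - [0.1,-0.004,0]
    - [0.1,-0.004,0]
    - [0.1,-0.004,0]
    - [0.1,-0.004,0]
  turn: [0,0,0,0,0,0,0,0]

```text
time: 11.1
ee_pos: [0.4998, -0.0925, 0.0349]
eef_rot: [0.669, 0.743, -0.0, -0.0]
ft_force: [-2.8, -0.1, -0.8]
width: 0.0249
grip_force: 55.0
```

```bash
python3 -c "
from h import *
s=read_state();print(s['ee_pos'],s['ft_force'],s['torque'])"
```

```text
[ 0.49982241 -0.09248247  0.03488841] [-2.83831    -0.11173884 -0.82875195] [-0.07469018  0.76719257 -0.25842556]
```

Emit:
step_arm:
  delta_pos:
    - [0.1,-0.004,0]
    - [0.1,-0.004,0]
    - [0.1,-0.004,0]
    - [0.1,-0.004,0]
  turn: [0,0,0,0]

```text
time: 11.5
ee_pos: [0.5103, -0.0929, 0.035]
eef_rot: [0.669, 0.744, -0.0, -0.0]
ft_force: [-5.1, -1.4, -2.4]
width: 0.0254
grip_force: 55.0
```

Emit:
step_arm:
  delta_pos:
    - [0.08,-0.003,0]
    - [0.08,-0.003,0]
    - [0.08,-0.003,0]
  turn: [0,0,0]

```text
time: 11.8
ee_pos: [0.515, -0.093, 0.0347]
eef_rot: [0.669, 0.744, -0.001, -0.001]
ft_force: [-9.5, 0.3, 1.5]
width: 0.0251
grip_force: 55.0
```

Emit:
step_arm:
  delta_pos:
    - [0.06,-0.002,0]
    - [0.06,-0.002,0]
    - [0.06,-0.002,0]
  turn: [0,0,0]

```text
time: 12.1
ee_pos: [0.5195, -0.0931, 0.0347]
eef_rot: [0.668, 0.744, -0.001, -0.001]
ft_force: [-9.2, -0.2, 1.1]
width: 0.0252
grip_force: 55.0
```

```bash
cat > look.py <<'E'
from h import *
t=np.array([.0356,.9994]);n=np.array([.9994,-.0356]);O=np.array([.6465,-.0978])
c=camera("top"); P=cloud(c);Z=P[...,2];v,u=np.mgrid[0:480,0:640]; im=c["image"].astype(int)
s=read_state();print(s['ee_pos'],s['ft_force'],s['torque'])
R=np.stack([(P[...,:2]-O)@n,(P[...,:2]-O)@t],-1)
red=(im[...,0]-im[...,1]>35)
for nm,y in zip(("cup3","cup2","cup1","cup0"),(.134,.045,-.041,-.1315)):
    m=(abs(R[...,1]-y)<.044)&(abs(R[...,0]+.055)<.06)&(Z>.07)&(Z<.09)&red
    ce,r=cv2.minEnclosingCircle(R[m].astype(np.float32)); print(nm,np.round(ce,4),round(r,4),m.sum())
zt=s['ee_pos'][2]-.026+.016
m=(Z>zt-.01)&(Z<zt+.012)&(R[...,0]>-.26)&(R[...,0]<-.05)&(abs(R[...,1])<.19)&(im[...,0]-im[...,2]>25)&~(red&(R[...,0]>-.08))&(im[...,0]>80)
w=np.array([world(c,b,a,zt)[:2] for a,b in np.argwhere(m)],np.float32)
print(cv2.minAreaRect(w))
r=np.c_[(w-O)@n,(w-O)@t]
for lo,hi in((-.165,-.1),(.1,.165)):
    q=r[(r[:,1]>lo)&(r[:,1]<hi)]; b=np.round(q[:,1]/.002)
    print("front/back edge",np.median([q[b==i,0].max() for i in np.unique(b)]),np.median([q[b==i,0].min() for i in np.unique(b)]))
E
python3 look.py
```

```text
[ 0.51980318 -0.09309742  0.03473209] [-6.67117393 -0.02992714 -0.55724652] [0.00346903 1.6662533  0.13957523]
cup3 [-0.049   0.1347] 0.036 139
cup2 [-0.0474  0.047 ] 0.0353 79
cup1 [-0.0444 -0.0436] 0.034 55
cup0 [-0.0471 -0.1309] 0.0359 147
((0.5270402431488037, -0.09337036311626434), (0.34055179357528687, 0.10980977863073349), 88.329345703125)
front/back edge -0.085118049837141 -0.17191201803186412
front/back edge -0.08599651130834099 -0.17343947432139392
```

The row is nearly straight at about -47 to -49 mm, with roughly 11–13 mm to go. I'll correct the yaw slightly and continue gently.

Emit:
step_arm:
  delta_pos:
    - [0.05,-0.002,0]
    - [0.05,-0.002,0]
    - [0.05,-0.002,0]
    - [0.05,-0.002,0]
    - [0.05,-0.002,0]
    - [0.05,-0.002,0]
  turn: [-0.01,-0.01,-0.01,-0.01,-0.01,0]

```text
time: 12.75
ee_pos: [0.527, -0.0933, 0.0347]
eef_rot: [0.671, 0.742, -0.001, -0.001]
ft_force: [-8.5, 0.3, 1.4]
width: 0.025
grip_force: 55.0
```

Emit:
step_arm:
  delta_pos:
    - [0.03,-0.001,0]
    - [0.03,-0.001,0]
  turn: [0,0]

```text
time: 12.95
ee_pos: [0.5285, -0.0934, 0.0347]
eef_rot: [0.671, 0.742, -0.001, -0.001]
ft_force: [-8.8, 0.2, 2.0]
width: 0.0255
grip_force: 55.0
```

Emit:
step_arm:
  delta_pos:
    - [0.03,-0.001,0]
    - [0.02,-0.001,0]
  turn: [0,0]

```text
time: 13.15
ee_pos: [0.5297, -0.0934, 0.0347]
eef_rot: [0.671, 0.742, -0.001, -0.001]
ft_force: [-9.0, 0.2, 1.2]
width: 0.0252
grip_force: 55.0
```

Emit:
step_arm:
  delta_pos:
    - [0.02,-0.001,0]
  turn: [0]

```text
time: 13.25
ee_pos: [0.5302, -0.0935, 0.0347]
eef_rot: [0.671, 0.742, -0.001, -0.001]
ft_force: [-9.4, -0.1, 0.9]
width: 0.0254
grip_force: 55.0
```

Emit:
step_arm:
  delta_pos:
    - [0.02,-0.001,0]
  turn: [0]

```text
time: 13.35
ee_pos: [0.5307, -0.0935, 0.0347]
eef_rot: [0.671, 0.742, -0.001, -0.001]
ft_force: [-8.8, 0.1, 0.5]
width: 0.025
grip_force: 55.0
```

Emit:
step_arm:
  delta_pos:
    - [0.02,-0.001,0]
  turn: [0]

```text
time: 13.45
ee_pos: [0.5312, -0.0935, 0.0347]
eef_rot: [0.671, 0.742, -0.001, -0.001]
ft_force: [-8.2, 0.4, 0.5]
width: 0.025
grip_force: 55.0
```

Emit:
step_arm:
  delta_pos:
    - [0.02,-0.001,0]
  turn: [0]

```text
time: 13.55
ee_pos: [0.5317, -0.0935, 0.0347]
eef_rot: [0.671, 0.742, -0.001, -0.001]
ft_force: [-9.0, -0.2, 0.8]
width: 0.0252
grip_force: 55.0
```

```bash
python3 look.py
```

```text
[ 0.5318068  -0.09354167  0.03468253] [-8.70075382 -0.05662071 -0.06124177] [0.1503405  1.81702281 0.16235961]
cup3 [-0.036   0.1343] 0.0361 144
cup2 [-0.0354  0.0457] 0.0351 76
cup1 [-0.0312 -0.0442] 0.0339 58
cup0 [-0.0357 -0.1315] 0.0362 133
((0.5303855538368225, -0.09344233572483063), (0.3404059112071991, 0.09235227108001709), 88.143310546875)
front/back edge -0.07266530602076526 -0.159977510661869
front/back edge -0.07326094035604473 -0.16064528075554843
```

The cups read about -36 mm, so contact is imminent. I'll continue in 0.4 mm steps, watching the force.

Emit:
step_arm:
  delta_pos:
    - [0.016,-0.001,0]
  turn: [0]

```text
time: 13.7
ee_pos: [0.532, -0.0935, 0.0347]
eef_rot: [0.671, 0.742, -0.001, -0.001]
ft_force: [-10.2, 1.2, 2.2]
width: 0.025
grip_force: 55.0
```

Emit:
step_arm:
  delta_pos:
    - [0.016,-0.001,0]
  turn: [0]

```text
time: 13.8
ee_pos: [0.5322, -0.0935, 0.0346]
eef_rot: [0.671, 0.742, -0.001, -0.001]
ft_force: [-11.6, 0.7, 3.6]
width: 0.0251
grip_force: 55.0
```

Emit:
step_arm:
  delta_pos:
    - [0.01,0,0]
  turn: [0]

```text
time: 13.9
ee_pos: [0.5322, -0.0935, 0.0346]
eef_rot: [0.671, 0.742, -0.001, -0.002]
ft_force: [-11.6, 1.6, 3.3]
width: 0.0249
grip_force: 55.0
```

Emit:
step_arm:
  delta_pos:
    - [0,0,0]
  turn: [0]

```text
time: 14.0
ee_pos: [0.5321, -0.0934, 0.0345]
eef_rot: [0.671, 0.742, -0.001, -0.002]
ft_force: [-11.3, 0.3, 2.6]
width: 0.0249
grip_force: 55.0
```

```bash
python3 look.py
```

```text
[ 0.53216683 -0.09347754  0.03457042] [-12.58381464  -0.45541061   2.57840263] [0.19600879 2.49255527 0.07076371]
cup3 [-0.0355  0.1347] 0.036 146
cup2 [-0.0355  0.0457] 0.0351 78
cup1 [-0.0299 -0.0454] 0.034 54
cup0 [-0.035  -0.1312] 0.0362 136
((0.5306389331817627, -0.09348070621490479), (0.340509295463562, 0.09170463681221008), 87.92424774169922)
front/back edge -0.07253370354869838 -0.15961610753038402
front/back edge -0.07324478485868748 -0.16026168162473914
```

Emit:
step_arm:
  delta_pos:
    - [0.012,0,0]
    - [0,0,0]
    - [0,0,0]
  turn: [0,0,0]

```text
time: 14.35
ee_pos: [0.5322, -0.0935, 0.0345]
eef_rot: [0.671, 0.742, -0.002, -0.002]
ft_force: [-12.9, 1.4, 3.5]
width: 0.025
grip_force: 55.0
```

Emit:
step_arm:
  delta_pos:
    - [0,0,0]
    - [0,0,0]
    - [0,0,0]
    - [0,0,0]
  turn: [0,0,0,0]

```text
time: 14.75
ee_pos: [0.5322, -0.0935, 0.0345]
eef_rot: [0.671, 0.742, -0.002, -0.002]
ft_force: [-13.6, 0.9, 3.8]
width: 0.0248
grip_force: 55.0
```

Emit:
step_arm:
  delta_pos:
    - [0.01,0,0]
    - [0,0,0]
    - [0,0,0]
    - [0,0,0]
    - [0,0,0]
  turn: [0,0,0,0,0]

```text
time: 15.25
ee_pos: [0.5322, -0.0935, 0.0344]
eef_rot: [0.671, 0.742, -0.002, -0.002]
ft_force: [-13.1, 0.7, 5.2]
width: 0.0249
grip_force: 55.0
```

```bash
python3 look.py
```

```text
[ 0.53219425 -0.09349009  0.03441277] [-14.0671871    1.20285256   4.20895333] [0.2725864  2.93630261 0.05820572]
cup3 [-0.0356  0.1346] 0.036 151
cup2 [-0.0347  0.0461] 0.0352 73
cup1 [-0.031  -0.0443] 0.0339 52
cup0 [-0.0352 -0.1308] 0.0359 141
((0.5332795977592468, -0.0935535877943039), (0.34055009484291077, 0.09683270007371902), 87.95752716064453)
front/back edge -0.07250530087450023 -0.15967960705259318
front/back edge -0.07323397265212114 -0.1601949795285749
```

The row holds at about -35.5 mm, touching the rail, with an estimated 4 N on it. Now I'll back off, lift and return to the mat.

Emit:
step_arm:
  delta_pos:
    - [-0.05,0.002,0]
    - [-0.05,0.002,0]
    - [-0.1,0.004,0]
    - [-0.2,0.007,0]
    - [-0.4,0.014,0]
    - [-0.5,0.018,0]
    - [-0.6,0.02,0]
    - [-0.5,0.02,0]
    - [0,0,0.4]
    - [0,0,0.8]
    - [0,0,0.8]
    - [0,0,0.8]
  turn: [0,0,0,0,0,0,0,0,0,0,0,0]

```text
time: 16.5
ee_pos: [0.4751, -0.0915, 0.1068]
eef_rot: [0.671, 0.742, 0.0, 0.001]
ft_force: [0.7, 0.2, -3.2]
width: 0.0251
grip_force: 55.0
```

Emit:
step_arm:
  delta_pos:
    - [0,0,0.8]
    - [0,0,0.4]
    - [0,0,0]
    - [0,0,0]
  turn: [0,0,0,0]

```text
time: 16.9
ee_pos: [0.4744, -0.0917, 0.1347]
eef_rot: [0.671, 0.741, -0.0, 0.0]
ft_force: [-1.4, 0.3, -4.1]
width: 0.0254
grip_force: 55.0
```

```bash
python3 look.py
```

```text
[ 0.47412423 -0.09156552  0.1343144 ] [-0.28752664  0.53975825 -2.97263635] [-0.00417294 -0.07861952  0.00542156]
cup3 [-0.036  0.135] 0.0362 151
cup2 [-0.0357  0.0452] 0.0358 137
cup1 [-0.0355 -0.0408] 0.036 122
cup0 [-0.0359 -0.1313] 0.0358 141
((0.4724808633327484, -0.09164495766162872), (0.3408091068267822, 0.08986896276473999), 87.84571075439453)
front/back edge -0.13140052661993976 -0.2166194610367107
front/back edge -0.13015171263614173 -0.21715592464306827
```

Emit:
step_arm:
  delta_pos:
    - [-0.07,1,0]
    - [-0.07,1,0]
    - [-0.07,1,0]
    - [-0.07,1,0]
    - [-0.07,1,0]
    - [-0.07,1,0]
    - [-0.07,1,0]
    - [-0.07,1,0]
    - [-0.07,1,0]
    - [-0.07,1,0]
    - [-0.07,1,0]
    - [-0.07,1,0]
  turn: [-1,-1,-1,-1,-1,-1,-1,-1,-1,-1,-1,-1]

```text
time: 18.15
ee_pos: [0.4529, 0.2092, 0.134]
eef_rot: [0.994, 0.113, -0.001, 0.0]
ft_force: [0.6, -0.8, -2.6]
width: 0.0248
grip_force: 55.0
```

Emit:
step_arm:
  delta_pos:
    - [0,1,0]
    - [0,1,0]
    - [0,1,0]
    - [0,0,0]
    - [0,0,0]
  turn: [0,0,0,0,0]

```text
time: 18.65
ee_pos: [0.4528, 0.2836, 0.134]
eef_rot: [0.993, 0.116, -0.001, 0.0]
ft_force: [-0.5, -0.9, -2.7]
width: 0.0252
grip_force: 55.0
```

Run:
```python
from h import *
c=camera("top"); s=read_state();print(s['ee_pos'],s['eef_rot'],s['ft_force'],s['joint_positions'])
P=cloud(c);Z=P[...,2];v,u=np.mgrid[0:480,0:640];im=c["image"].astype(int)
zt=s['ee_pos'][2]-.01
m=(P[...,1]>.18)&(P[...,1]<.4)&(abs(Z-zt)<.015)&(im[...,0]-im[...,2]>25)&(im[...,0]>80)
w=np.array([world(c,b,a,zt)[:2] for a,b in np.argwhere(m)],np.float32);print(m.sum(),cv2.minAreaRect(w))
for lo,hi in((.2,.4),(.5,.7)):
    q=P[m&(P[...,0]>lo)&(P[...,0]<hi)]; A=np.c_[q[:,:2],np.ones(len(q))]; print(len(q),np.linalg.lstsq(A,q[:,2],rcond=None)[0],np.median(q[:,2]))
cv2.imwrite("pics/t4.png",c["image"][150:400,130:520,::-1].repeat(2,0).repeat(2,1))
```

```text
[0.45318851 0.28276759 0.13410691] [ 9.93349732e-01  1.15132646e-01 -8.12206576e-04  3.51861699e-04] [ 1.02884705 -0.83995638 -3.23633185] [ 0.16437719  0.34592031 -0.94558863  1.77286264  0.30157741  1.17919238
 -2.21065314]
2661 ((0.4766212999820709, 0.28612273931503296), (0.28857168555259705, 0.09103904664516449), 5.1641716957092285)
354 [-0.00553196 -0.00771505  0.12899519] 0.12489407185167367
1943 [-0.00352846 -0.00294278  0.12725266] 0.12448860823806562
```

View pics/t4.png

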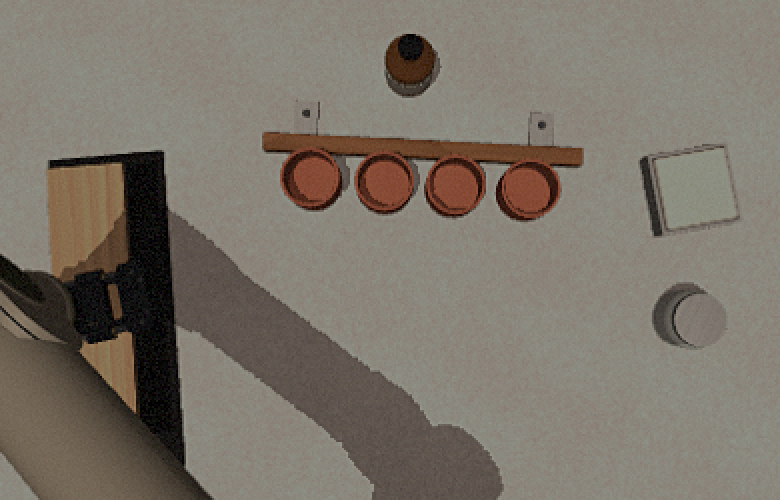

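All four cups read -36 ±0.5 mm, touching the rail. The board is level over the mat with its centre at about (0.451, 0.286), 5.2°. Now I'll lower it.

Emit:
step_arm:
  delta_pos:
    - [0,0,-0.8]
    - [0,0,-0.8]
    - [0,0,-0.8]
    - [0,0,-0.8]
    - [0,0,-0.5]
    - [0,0,-0.3]
    - [0,0,-0.08]
    - [0,0,0]
    - [0,0,0]
    - [0,0,0]
  turn: [0,0,0,0,0,0,0,0,0,0]

```text
time: 19.7
ee_pos: [0.454, 0.2836, 0.0338]
eef_rot: [0.993, 0.115, 0.001, -0.0]
ft_force: [0.7, 0.8, -3.3]
width: 0.025
grip_force: 55.0
```

Emit:
step_arm:
  delta_pos:
    - [0,0,-0.06]
    - [0,0,-0.04]
    - [0,0,0]
    - [0,0,0]
  turn: [0,0,0,0]

```text
time: 20.1
ee_pos: [0.4535, 0.2834, 0.0306]
eef_rot: [0.993, 0.115, -0.0, 0.0]
ft_force: [-0.3, -0.1, -2.4]
width: 0.0255
grip_force: 55.0
```

Emit:
step_arm:
  delta_pos:
    - [0,0,-0.03]
    - [0,0,-0.02]
    - [0,0,0]
    - [0,0,0]
  turn: [0,0,0,0]

```text
time: 20.5
ee_pos: [0.4536, 0.2835, 0.0301]
eef_rot: [0.993, 0.115, 0.0, 0.0]
ft_force: [-3.6, -3.8, 7.6]
width: 0.0253
grip_force: 55.0
```

Touched down. Now I'll release gently and rise.

Emit:
step_arm:
  delta_pos:
    - [0,0,0]
    - [0,0,0]
    - [0,0,0]
    - [0,0,0]
    - [0,0,0]
    - [0,0,0]
    - [0,0,0]
    - [0,0,0]
  turn: [0,0,0,0,0,0,0,0]
  grip: 0
  newtons: 5

```text
time: 21.3
ee_pos: [0.4535, 0.2834, 0.0293]
eef_rot: [0.993, 0.115, -0.0, 0.0]
ft_force: [0.1, -0.2, 1.2]
width: 0.081
grip_force: 0.0
```

Emit:
step_arm:
  delta_pos:
    - [0,0,0.3]
    - [0,0,0.8]
    - [0,0,0.8]
    - [0,0,0.8]
    - [0,0,0.8]
    - [0,0,0.8]
    - [0,0,0.8]
    - [0,0,0.8]
    - [-0.4,-0.8,0]
    - [-0.4,-0.8,0]
    - [0,-1,0]
    - [0,-1,0]
  turn: [0,0,0,0,0,0,0,0,0,0,0,0]

```text
time: 22.5
ee_pos: [0.4332, 0.1928, 0.1774]
eef_rot: [0.993, 0.116, 0.0, 0.0]
ft_force: [0.0, -0.6, -0.3]
width: 0.0873
grip_force: 0.0
```

Emit:
step_arm:
  delta_pos:
    - [0,-1,0]
    - [0,-1,0]
    - [0,-1,0]
    - [0,-1,0]
    - [0,-1,0]
    - [0,-1,0]
    - [0,0,0]
    - [0,0,0]
    - [0,0,0]
  turn: [0,0,0,0,0,0,0,0,0]

```text
time: 23.4
ee_pos: [0.4336, 0.0445, 0.1771]
eef_rot: [0.993, 0.116, 0.0, -0.0]
ft_force: [0.2, 0.2, -0.8]
width: 0.087
grip_force: 0.0
```

Run:
```python
from h import *
c=camera("top"); s=read_state();print(s['ee_pos'],s['width'])
P=cloud(c);Z=P[...,2];v,u=np.mgrid[0:480,0:640];im=c["image"].astype(int)
m=((u>160)&(u<222)&(v>225)&(v<387)&(im.max(2)>90)).astype(np.uint8); m=cv2.morphologyEx(m,cv2.MORPH_OPEN,np.ones((3,3)))
k=max(cv2.findContours(m,0,1)[0],key=cv2.contourArea)
print(cv2.minAreaRect(np.array([world(c,*q[0],.02)[:2] for q in k],np.float32)))
cv2.imwrite("pics/t5.png",c["image"][150:400,130:520,::-1].repeat(2,0).repeat(2,1))
```

```text
[0.4335588  0.04450727 0.17705174] 0.0868046277640169
((0.4519754946231842, 0.28331124782562256), (0.3399123549461365, 0.09075456857681274), 5.1030449867248535)
```

View pics/t5.png

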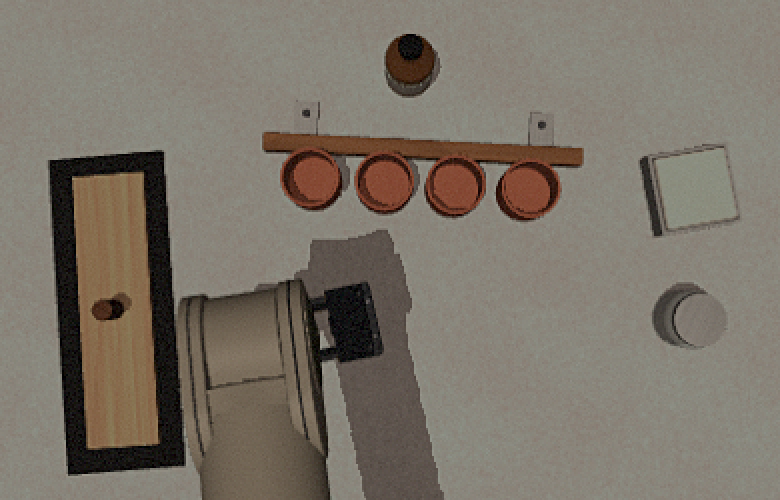

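The board lies centred on the mat (within 3 mm, 0.4°), and the four cups stand along the rail at (312–528, 180–190). Handing in.

```bash
python3 -c "
from bench import *
print(close_job())"
```

```text
the job is handed in; nothing more can be done
None
```

I've handed the job in; no verdict came back. All four cups measured touching the rail, after an estimated 4 N press (inferred from the wrist force), and the straightedge lies flat on the mat within about 4 mm of its centre.

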